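Lock the sample chamber with its pin spanner

ROBOT

A 6-joint arm with a two-finger parallel gripper is mounted at the origin on the work surface. World frame = base frame: x ahead of the robot, y to its left, z up, the work surface at z = 0. Lengths are in m, angles in degrees, forces in N, time in s.
With the tool pointing down it reaches from about 0.3 to 0.75 m from the base axis. Payload 8.5 kg.
Tool frame: the origin (TCP) lies at the very end of the fingers, on their centre line; the grasp point (between the pads) lies 19 mm behind it; z points along the fingers, y is the line along which they close (so a half turn about z gives the same grasp; the last joint's range is limited). The gripper opens to 85 mm and grips with 20 to 120 N. Pads are 22 mm wide; open, the fingers measure 114 mm over their backs; the gripper's body (76 mm by 85 mm) begins 54 mm behind the grasp point. The pads swing forward as they close: fully open they stand 13 mm farther back than shut.
Start: joints at [-83.497, 21.807, 74.336, -0, 83.858, -12.336], TCP at [0.178, -0.521, 0.231] pointing down, gripper open.
Joint ranges: [-178.18, 178.18], [-50.72, 133.34], [12.68, 142.11], [-81.47, 261.47], [9.98, 163.14], [-165.26, 165.26]. Speed limits (degrees/s): [136.94, 136.94, 180, 180, 180, 180].

INTERFACE

Orientations are given as a 3x3 rotation matrix whose columns are the frame's x, y, z axes.
In Python, from rig import env, optics, spotter gives the robot as it stands.
- The arm moves only by the shell command python3 -m crank 'ROWS' [FORCE]. ROWS is JSON, one flat list of numbers, 5 for each row, row after row: the finger opening in cm, from 0 to 8.54, then the shift along the tool's x, y, z in cm, then the turn about the tool's z in rad. A call has exactly 8 rows; each row shifts and turns the commanded pose from where the row before left it, along the tool's axes as they then stand; what a row does not reach is not made up. A row lasts 1/12 s, in which the tool goes at most 41.7 mm and 7.16 degrees, less where a joint would pass 70% of its speed; a pose out of reach is approached as far as the arm can. A call is refused whole if a number of a shift passes 4.17 or a number of a turn 0.125, either way. A call with a gripper value outside its range is refused whole. The fingers move at their own pace and stop on an object; FORCE is the grip in N (left out, the last holds). Time passes only in rows, so rows that do not move let the fingers close, or fill a call up. It gives the time, the measured TCP pose, the force, the opening and the grip force at its end, in the units of the state.
- env.observe(): the state, without advancing time (a new reading comes with each control period).
- optics.get_image(name): name is "side" or "top"; returns a dict with "color" (480x640x3 uint8, red, green, blue), "intrinsics" (3x3 intrinsics, pixels), "pose" (4x4, takes a point from camera to world coordinates). Camera axes: x right, y up, looking along -z (the intrinsics and any distortion apply to the point x, -y, -z); pixel columns grow to the right and rows downward; lengths in m; the calibration is good to about 2 mm. A picture is of the moment at which its call begins. There is no depth.
- env.close_job(): hands the job in; it is judged then, once.
Trained networks look in a picture, given as the dict that the camera call returned (one of the last four; its "shot" number tells which), for a name from the list of things; names that differ only in an ending like _2 or _b are one class to them, and where a whole thing is asked for, a point or a joint stands for the part that bears it (a point fixed in the world has none). Each returns a list of dicts, best first, with "score" (0 to 1); they miss things now and then, are a little off and sometimes report something else, mostly with a low value. They report only what shows in the picture. A call takes as long as a camera call. They do not tell look-alikes from the thing itself.
- spotter.look_for(picture, query): "at" ([column, row] as shares, 0 to 1, of the picture: columns of its width, rows of its height, amid what is visible of it).
The state is a dict: "time_s": time; "q": joint angles; "qvel": joint speeds; "joint_efforts": joint torques, N m; "position": TCP position; "tool_rot": TCP orientation; "ft_force": force on the tool from outside, world axes, zero at the start; "wrist_torque": the same for the moment, N m; "grip_width": finger opening in m; "gripper_force": force on a finger pad.
Only numpy, scipy, OpenCV 4.12 (cv2) and the standard library are available. Lean on these libraries where they do the work, as an engineer would, in place of code of your own. Each camera call takes 0.05 s, during which the arm holds its last target. There are 200 camera calls.

TASK

Lock the sample chamber: pick the pin spanner that fits, put both of its prongs fully down into the two holes of the chamber's lock ring, and only then turn the ring with it clockwise (seen from above) until the ring's lug is fully home against the stop. Turn the ring with the spanner only, never with the gripper. Then lay the spanner, prongs down, wholly inside the steel tray, let go of it, and leave the other loose things where they are.

Things in the scene. Friction and masses are not known exactly. Their poses are not given: they have to be found in the camera images.
- spanner: Pin spanner that fits. Steel head bar 20 x 80 mm with two round 10 mm prongs pointing down, 60 mm apart, and a handle from its middle: a T from above. Lies level on prongs and a tail foot. Origin midway between the prong tips; z up, y along the prongs, handle along -x to -120 mm. Bars 20 mm wide, z 12 to 24. Black grip block on the handle: x -75 to -5, 18 wide in y, up to z 63 mm.
- spanner_prong_a (a point): centre of the tip of the spanner's prong on its +y side (spanner frame 0, 30, 0 mm)
- spanner_prong_b (a point): centre of the tip of the spanner's prong on its -y side (spanner frame 0, -30, 0 mm)
- spanner_tail (a point): underside of the spanner's tail foot (spanner frame -112, 0, 0 mm)
- spanner_grip (a point): point on the spanner's grip block where it can be gripped, above the centre of mass (spanner frame -40, 0, 48 mm); 15 mm below the block's top. Mass of the spanner about 0.3 kg (hidden, 0.8 to 1.3 times)
- small_spanner: Smaller spanner, does not fit; bystander. Steel head bar 20 x 54 mm with two round 10 mm prongs pointing down, 36 mm apart, and a handle from its middle: a T from above. Lies level on prongs and a tail foot. Origin midway between the prong tips; z up, y along the prongs, handle along -x to -120 mm. Bars 20 mm wide, z 12 to 24. Black grip block on the handle: x -75 to -5, 18 wide in y, up to z 63 mm.
- chamber: Sample chamber fixed to the bench: 130 mm square base, round steel body with a 132 mm flange (top at 70 mm) carrying the lock ring (flat top at 90 mm). Two brass ports reach sideways to 80 mm from the axis, below the flange. Origin on the ring's axis at bench height, z up. Stop block on the flange, 59 mm from the axis, top at 88 mm, at -0.72 rad (clockwise) from the chamber's x axis.
- lock_ring (a joint): turning angle of the lock ring: 0 fully open, grows CLOCKWISE seen from above, 1.1 rad at the end stop (locked, lug against the stop block). It starts somewhere between 0 and 0.45. It turns about the vertical axis through the chamber's origin against a steady friction of about 0.3 N m and stays where it is left.
- ring_center (a point): centre of the lock ring's top face, on its axis, 90 mm above the bench. The ring is 100 mm in diameter and 20 mm thick, aluminium, with a 29 mm wide, 14 mm deep window recess in its middle, a lug on its rim and the two spanner holes. This frame turns with the ring: its x axis points to the lug, its y axis to hole_a.
- hole_a (a point): centre of the mouth of one spanner hole in the ring's top face, 30 mm from the ring's axis: round, upright, 14 mm in diameter, 14 mm deep with a 1 mm chamfer. The prongs (10 mm) go in 12 mm, until the spanner's bar rests on the ring. Either prong may go in either hole.
- hole_b (a point): centre of the mouth of the other, identical hole, opposite hole_a, 60 mm from it
- ring_lug (a point): outer end of the lug on the ring's rim, 63.5 mm from the axis; it meets the stop block when the ring is locked
- tray: open steel tray fixed on the bench, 240 mm along its x, 160 mm along its y, rim 18 mm high, walls and floor 4 mm thick. Origin at the centre of its underside; inner floor at z = 4 mm.
- dishes: stack of three round dishes, 92 mm across, 41 mm high, loose; origin under its centre. A bystander.
- jar: amber jar, 60 mm across, 110 mm high, loose; origin under its centre. A bystander.
- beaker: white open beaker, 70 mm across the mouth, 90 mm high, loose; origin under its centre. A bystander.
Mind the look-alikes: they are no part of the job. What is shaped like the spanner but purple is not meant.

How it is judged (in metres and radians):
On the way, in this order (a step that is already met when the one before it is completed fails the run):
1. both prongs at least 7 mm deep in the ring's holes, the ring not yet turned by more than about 0.2 rad (((horizontal distance between spanner_prong_a and hole_a below 0.006 m and z of spanner_prong_a in the frame of hole_a below -0.007 m and horizontal distance between spanner_prong_b and hole_b below 0.006 m and z of spanner_prong_b in the frame of hole_b below -0.007 m) or (horizontal distance between spanner_prong_a and hole_b below 0.006 m and z of spanner_prong_a in the frame of hole_b below -0.007 m and horizontal distance between spanner_prong_b and hole_a below 0.006 m and z of spanner_prong_b in the frame of hole_a below -0.007 m)) and distance of hole_a from where it was at the start of the episode below 0.006 m), for 0.2 s.
2. ring turned to the stop (over 1.03 rad) with both prongs still in the holes (value of joint lock_ring above 1.03 rad and ((horizontal distance between spanner_prong_a and hole_a below 0.007 m and z of spanner_prong_a in the frame of hole_a below -0.004 m and horizontal distance between spanner_prong_b and hole_b below 0.007 m and z of spanner_prong_b in the frame of hole_b below -0.004 m) or (horizontal distance between spanner_prong_a and hole_b below 0.007 m and z of spanner_prong_a in the frame of hole_b below -0.004 m and horizontal distance between spanner_prong_b and hole_a below 0.007 m and z of spanner_prong_b in the frame of hole_a below -0.004 m))), for 0.1 s.
At the end, for the whole second after the job is handed in: The lock ring is at its stop (joint over 1.02 of 1.1 rad); the spanner lies still in the steel tray, prongs down and level within 0.12 rad, both prong tips and its tail foot inside the rim and within 6 mm of the tray's floor (value of joint lock_ring above 1.02 rad and angle between spanner's own z axis and vertical below 0.12 rad and x of spanner_prong_a in the frame of tray between -0.116 and 0.116 m and y of spanner_prong_a in the frame of tray between -0.076 and 0.076 m and z of each of spanner_prong_a, spanner_prong_b, spanner_tail in the frame of tray below 0.01 m and x of spanner_prong_b in the frame of tray between -0.116 and 0.116 m and y of spanner_prong_b in the frame of tray between -0.076 and 0.076 m and x of spanner_tail in the frame of tray between -0.116 and 0.116 m and y of spanner_tail in the frame of tray between -0.076 and 0.076 m and linear speed of spanner below 0.02 m/s); the robot touches nothing.
It fails at once if the ring turns (over 0.3 rad/s) without both prongs at least 3 mm deep in its holes (velocity of joint lock_ring above 0.3 rad/s and not ((horizontal distance between spanner_prong_a and hole_a below 0.009 m and z of spanner_prong_a in the frame of hole_a below -0.003 m and horizontal distance between spanner_prong_b and hole_b below 0.009 m and z of spanner_prong_b in the frame of hole_b below -0.003 m) or (horizontal distance between spanner_prong_a and hole_b below 0.009 m and z of spanner_prong_a in the frame of hole_b below -0.003 m and horizontal distance between spanner_prong_b and hole_a below 0.009 m and z of spanner_prong_b in the frame of hole_a below -0.003 m))).
It fails at once if the gripper or arm pushes on the lock ring (over 2 N) (contact force between any of the fingers, the arm and lock_ring above 2 N).
It fails at once if a loose bystander is moved by more than 40 mm or tipped over (distance of any of small_spanner, dishes, jar, beaker from where it was at the start of the episode above 0.04 m or angle between any of small_spanner, dishes, jar, beaker's own z axis and vertical above 0.5 rad).
It also fails if it takes over 54 s, if anything falls off the work surface, if the arm or the gripper's body presses on something with over 40 N, if the wrist force passes 120 N, or if a joint passes its speed limit or range.

## Working session

There is one attempt and no reset: what is moved stays moved. The work goes in short steps, Python scripts to look and compute and a shell command to move; the robot and the scene stay as the last step left them, time stands still between calls to the robot, and variables do not carry over. Pictures are saved under pics/ and viewed, at most 10 in all, crops included, and the job is handed in when it is done.

```bash
ls; mkdir -p pics; cat > h.py <<'E'
import numpy as np,cv2
from rig import env,optics,spotter
def shot(n,name=None):
    p=optics.get_image(n)
    if name: cv2.imwrite('pics/'+name+'.png',p['color'][:,:,::-1])
    return p
def ray(p,uv):
    K=np.array(p['intrinsics']);T=np.array(p['pose'])
    d=np.linalg.inv(K)@np.array([uv[0],uv[1],1.]);d=T[:3,:3]@(d*[1,-1,-1]);return T[:3,3],d
def at_z(p,uv,z):
    o,d=ray(p,uv);return o+d*(z-o[2])/d[2]
def proj(p,X):
    K=np.array(p['intrinsics']);T=np.array(p['pose'])
    c=(T[:3,:3].T@(np.array(X)-T[:3,3]))*[1,-1,-1];c=K@c;return c[:2]/c[2]
E
python3 - <<'E'
from h import *
np.set_printoptions(precision=4,suppress=True)
for n in('top','side'):
    p=shot(n,n+'0'); print(n,{k:v for k,v in p.items() if k!='color'})
    for q,z in (('spanner',.02),('spanner_prong_a',0),('spanner_tail',0),('spanner_grip',.048),('small_spanner',.02),('chamber',.07),('ring_center',.09),('hole_a',.09),('ring_lug',.085),('tray',0.004),('dishes',.04),('jar',.1),('beaker',.09)):
        for r in spotter.look_for(p,q)[:4]:
            uv=np.array(r['at'])*[640,480]; print(q,round(r['score'],2),uv.round(),at_z(p,uv,z)[:2].round(4))
E
```

```text
pics
top {'intrinsics': array([[482.3851,   0.    , 324.0223],
       [  0.    , 482.3851, 242.4134],
       [  0.    ,   0.    ,   1.    ]]), 'pose': array([[ 0.0978,  0.9733, -0.2075,  0.2656],
       [-0.9952,  0.0948, -0.0241,  0.0223],
       [-0.0038,  0.2089,  0.9779,  1.3647],
       [ 0.    ,  0.    ,  0.    ,  1.    ]]), 'shot': 1}
spanner 0.87 [246. 263.] [0.4699 0.268 ]
spanner 0.77 [168. 318.] [0.2979 0.4646]
spanner 0.76 [250. 324.] [0.3024 0.2353]
spanner 0.61 [193. 246.] [0.5033 0.4245]
spanner_prong_a 0.94 [194. 242.] [0.5212 0.4297]
spanner_prong_a 0.88 [249. 324.] [0.3033 0.2427]
spanner_prong_a 0.71 [249. 262.] [0.477  0.2655]
spanner_prong_a 0.69 [164. 324.] [0.2801 0.4797]
spanner_tail 0.89 [162. 323.] [0.2809 0.484 ]
spanner_tail 0.81 [246. 260.] [0.4826 0.2729]
spanner_tail 0.6 [250. 322.] [0.3095 0.239 ]
spanner_tail 0.58 [196. 244.] [0.5158 0.4236]
spanner_grip 0.88 [245. 260.] [0.475  0.2682]
spanner_grip 0.82 [193. 240.] [0.5165 0.4208]
spanner_grip 0.7 [161. 320.] [0.2883 0.4726]
spanner_grip 0.59 [244. 323.] [0.3028 0.2465]
small_spanner 0.9 [239. 202.] 
[... 1176 characters left out ...]
0.3072 0.2535]
spanner_tail 0.83 [269. 331.] [0.5014 0.2604]
spanner_tail 0.62 [206. 372.] [0.5146 0.422 ]
spanner_grip 0.85 [270. 332.] [0.4653 0.287 ]
spanner_grip 0.72 [337. 377.] [0.2895 0.2759]
spanner_grip 0.62 [267. 452.] [0.2743 0.4713]
chamber 0.76 [321. 233.] [ 0.5925 -0.0063]
chamber 0.4 [417. 204.] [ 0.4896 -0.2687]
ring_center 0.97 [325. 219.] [ 0.6065 -0.0368]
hole_a 0.82 [322. 220.] [ 0.6082 -0.0275]
hole_a 0.66 [320. 234.] [0.5728 0.0178]
ring_lug 0.68 [324. 220.] [ 0.6116 -0.0355]
tray 0.77 [420. 207.] [ 0.5224 -0.3449]
tray 0.55 [326. 218.] [ 0.685  -0.1247]
dishes 0.86 [383. 283.] [0.3859 0.0063]
jar 0.8 [223. 239.] [0.7197 0.1954]
beaker 0.87 [322. 178.] [ 0.7388 -0.1684]
```

```bash
python3 - <<'E'
import cv2
a=cv2.imread('pics/top0.png')
b=cv2.imread('pics/side0.png')
cv2.imwrite('pics/t0c.png',cv2.resize(a[130:350,130:420],None,fx=2.7,fy=2.7,interpolation=cv2.INTER_CUBIC))
E
```

```text
(no output)
```

View pics/t0c.png

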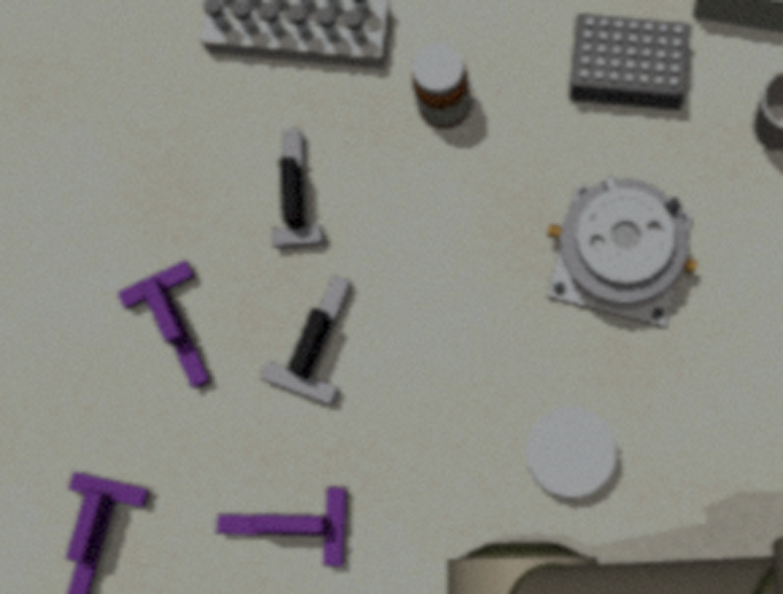

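View pics/side0.png

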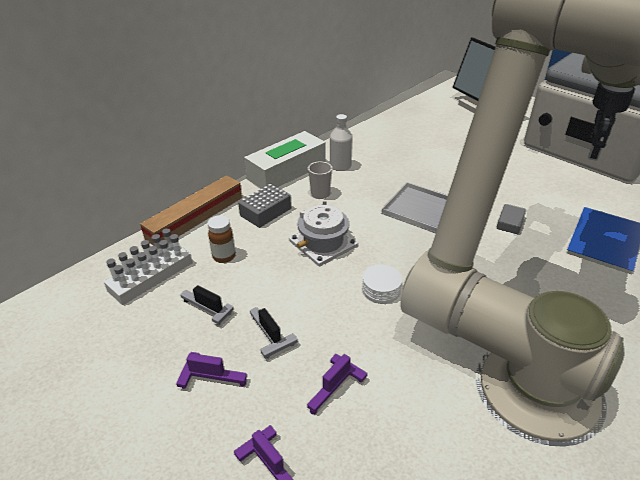

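View pics/top0.png

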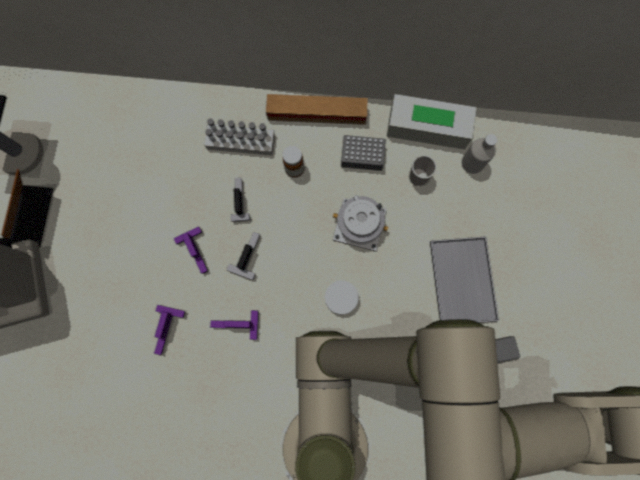

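```bash
cat >> h.py <<'E'
from scipy.optimize import minimize
BX=[((-10,10),(-40,40),(12,24)),((-120,0),(-10,10),(12,24)),((-75,-5),(-9,9),(24,63))]
def hull(p,pose,b):
    x,y,z,a=pose;c,s=np.cos(a),np.sin(a)
    P=[proj(p,[x+c*u/1e3-s*v/1e3,y+s*u/1e3+c*v/1e3,z+w/1e3]) for u in b[0] for v in b[1] for w in b[2]]
    return cv2.convexHull(np.float32(P))
def masks(p,pose,win,S=4):
    x0,y0,x1,y1=win;out=[]
    for b in BX:
        m=np.zeros(((y1-y0)*S,(x1-x0)*S),np.float32)
        h=(hull(p,pose,b).reshape(-1,2)+.5-[x0,y0])*S
        cv2.fillConvexPoly(m,np.round(h*16).astype(np.int32),1.,shift=4);out.append(cv2.resize(m,(x1-x0,y1-y0),interpolation=cv2.INTER_AREA))
    return out
def spfit(ps,init,z,half=45):
    wins=[]
    for p in ps:
        c=proj(p,[init[0],init[1],z]).astype(int);wins.append((max(c[0]-half,0),max(c[1]-half,0),min(c[0]+half,640),min(c[1]+half,480)))
    def cost(q):
        t=0
        for p,w in zip(ps,wins):
            I=p['color'][w[1]:w[3],w[0]:w[2]].astype(float)
            m=masks(p,(q[0],q[1],z,q[2]/10),w)
            bar=np.maximum(m[0],m[1])*(1-m[2]);bl=m[2];bg=1-np.maximum(bar,bl)
            M=np.stack([bar,bl,bg],-1).reshape(-1,3);Y=I.reshape(-1,3)
            C=np.stack([(np.median(Y[M[:,k]>.9],0) if (M[:,k]>.9).any() else np.zeros(3)) for k in range(3)])
            t+=np.minimum(np.abs(Y-M@C).sum(1),150).mean()
        return t
    best=None
    for d in(-.08,0,.08):
        i=np.array([init[0],init[1],(init[2]+d)*10])
        r=minimize(cost,i,method='Nelder-Mead',options=dict(initial_simplex=i+np.array([[0,0,0],[.01,0,0],[0,.01,0],[0,0,1.]]),xatol=2e-4,fatol=1e-3))
        if best is None or r.fun<best.fun:best=r
    return np.array([best.x[0],best.x[1],best.x[2]/10]),best.fun
def disc(c,r,n=12):
    g=np.linspace(-1,1,n);P=np.array([(u,v) for u in g for v in g if u*u+v*v<=1]);return P*r+c
def samp(p,XY,z):
    G=cv2.GaussianBlur(cv2.cvtColor(p['color'],cv2.COLOR_RGB2GRAY),(0,0),.6).astype(np.float32)
    uv=np.float32([proj(p,[a,b,z]) for a,b in XY]);return cv2.remap(G,uv[:,:1],uv[:,1:],cv2.INTER_LINEAR).ravel()
def ringfit(ps,init):
    def cost(q):
        c=np.array(q[:2]);a=q[2]/10;h=np.array([-np.sin(a),np.cos(a)])*.03;t=0
        th=np.linspace(0,2*np.pi,60,endpoint=False);e=np.stack([np.cos(th),np.sin(th)],1)
        for p in ps:
            t+=(samp(p,disc(c+h,.006,7),.09).mean()+samp(p,disc(c-h,.006,7),.09).mean())/2
            t-=samp(p,c+e*.0475,.09).mean()-samp(p,c+e*.0525,.09).mean()
            t-=samp(p,c+e*.0175,.09).mean()-samp(p,c+e*.012,.09).mean()
        return t
    best=None
    for d in np.arange(-.4,.41,.1):
        i=np.array([init[0],init[1],(init[2]+d)*10])
        r=minimize(cost,i,method='Nelder-Mead',options=dict(initial_simplex=i+np.array([[0,0,0],[.006,0,0],[0,.006,0],[0,0,1.]]),xatol=1e-4,fatol=1e-3))
        if best is None or r.fun<best.fun:best=r
    return np.array([best.x[0],best.x[1],best.x[2]/10]),best.fun
E
cat > m1.py <<'E'
from h import *
np.set_printoptions(precision=4,suppress=True)
T=shot('top');S=shot('side')
hd=at_z(T,(241.5,272.2),.024);tl=at_z(T,(257,235.5),.024);a=np.arctan2(*(hd-tl)[1::-1]);print('hand',hd,a)
for ps in([T],[S],[T,S]):
    print('sp',*spfit(ps,(hd[0],hd[1],a),0.))
ha=at_z(T,(130+597/2.7,130+239/2.7),.09);hb=at_z(T,(130+654/2.7,130+226/2.7),.09)
c=(ha+hb)/2;d=ha-hb;ra=np.arctan2(-d[0],d[1]);print('ring hand',c,ra,np.linalg.norm(d))
for ps in([T],[S],[T,S]):
    print('ring',*ringfit(ps,(c[0],c[1],ra)))
sp=spfit([T,S],(hd[0],hd[1],a),0.)[0];rg=ringfit([T,S],(c[0],c[1],ra))[0]
out=[]
def up(p,c,r,f,draw):
    u,v=proj(p,c).astype(int);im=cv2.resize(p['color'][v-r:v+r,u-r:u+r,::-1],None,fx=f,fy=f,interpolation=cv2.INTER_CUBIC)
    o=np.array([u-r,v-r])
    im=im.copy();draw(p,lambda q:np.round((q+.5-o)*f).astype(np.int32),im);return cv2.resize(im,(300,300))
def dsp(p,t,im):
    for b in BX: cv2.polylines(im,[t(hull(p,(sp[0],sp[1],0,sp[2]),b).reshape(-1,2))],True,(0,0,255),1)
def drg(p,t,im):
    th=np.linspace(0,6.283,40);h=np.array([-np.sin(rg[2]),np.cos(rg[2])])*.03
    for cc,r in((rg[:2],.05),(rg[:2],.0145),(rg[:2]+h,.007),(rg[:2]-h,.007)):
        P=np.array([proj(p,[cc[0]+r*np.cos(x),cc[1]+r*np.sin(x),.09]) for x in th]);cv2.polylines(im,[t(P)],True,(0,0,255),1)
A=[up(p,[*sp[:2],0],37,8,dsp) for p in(T,S)]+[up(p,[*rg[:2],.09],30,10,drg) for p in(T,S)]
cv2.imwrite('pics/ov.png',np.vstack([np.hstack(A[:2]),np.hstack(A[2:])]))
s=env.observe();print(s['position'],s['tool_rot'],s['time_s'])
# tray corners from top
E
python3 m1.py
```

```text
hand [0.4425 0.2776 0.024 ] 2.87368940440776
sp [0.443  0.2793 2.9128] 18.48497685185185
sp [0.4456 0.2838 2.8839] 25.216898148148147
sp [0.445  0.2835 2.881 ] 44.6719849537037
ring hand [ 0.6192 -0.0415  0.09  ] 0.3278917005824288 0.05946953035927685
ring [ 0.6195 -0.0403  0.3432] 64.23157501220703
ring [ 0.6193 -0.0406  0.3584] -5.9654541015625
ring [ 0.6193 -0.0406  0.3505] 58.69740295410156
[ 0.1776 -0.5205  0.2313] [[ 0.9464  0.3229 -0.    ]
 [ 0.3229 -0.9464  0.    ]
 [ 0.     -0.     -1.    ]] 1.5
```

View pics/ov.png

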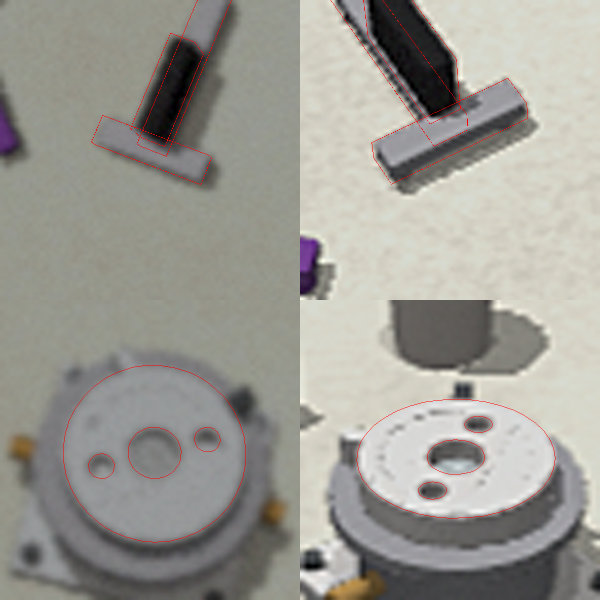

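```bash
R='8.5,2.27,-2.71,0,0'; 
python3 -m crank '[8.5,2.27,-2.71,0,0,8.5,2.27,-2.71,0,0,8.5,2.27,-2.71,0,0,8.5,2.27,-2.71,0,0,8.5,2.27,-2.71,0,0,8.5,2.27,-2.71,0,0,8.5,2.27,-2.71,0,0,8.5,2.27,-2.71,0,0]' 40
python3 -m crank '[8.5,2.27,-2.71,0,0,8.5,2.27,-2.71,0,0,8.5,2.27,-2.71,0,0,8.5,2.27,-2.71,0,0,8.5,2.27,-2.71,0,0,8.5,2.27,-2.71,0,0,8.5,2.27,-2.71,0,0,8.5,2.27,-2.71,0,0]'
python3 -m crank '[8.5,2.27,-2.71,0,0,8.5,2.27,-2.71,0,0,8.5,2.27,-2.71,0,0,8.5,2.27,-2.71,0,0,8.5,2.27,-2.71,0,0,8.5,2.27,-2.71,0,0,8.5,2.27,-2.71,0,0,8.5,2.27,-2.71,0,0]'
python3 -m crank '[8.5,0,0,1.3,0.0725,8.5,0,0,1.3,0.0725,8.5,0,0,1.3,0.0725,8.5,0,0,1.3,0.0725,8.5,0,0,1.3,0.0725,8.5,0,0,1.3,0.0725,8.5,0,0,1.3,0.0725,8.5,0,0,1.3,0.0725]'
cat > st.py <<'E'
from h import *
import sys
np.set_printoptions(precision=4,suppress=True)
s=env.observe();R=np.array(s['tool_rot']);P=np.array(s['position'])
print('t',s['time_s'],'pos',P,'phi',np.arctan2(R[1,0],R[0,0]),'tilt',R[2],'F',s['ft_force'],'M',s['wrist_torque'],'w',s['grip_width'],s['gripper_force'],'q',np.array(s['q']))
if len(sys.argv)>4:
    G=np.array([float(v) for v in sys.argv[1:4]]);print('to go tool cm',R.T@(G-P)*100)
    phi=float(sys.argv[4]);d=phi-np.arctan2(R[1,0],R[0,0]);d=(d+np.pi)%(2*np.pi)-np.pi;print('tool turn',-d)
E
python3 st.py 0.4828 0.271 0.030 -0.252
```

```text
time_s: 2.17
position: [0.2797, -0.2551, 0.2315]
tool_rot: [[0.947, 0.322, 0.0], [0.322, -0.947, -0.0], [0.0, 0.0, -1.0]]
ft_force: [1.4, -0.6, 0.3]
grip_width: 0.0848
gripper_force: 0.0
time_s: 2.83
position: [0.3816, 0.009, 0.2316]
tool_rot: [[0.946, 0.323, 0.001], [0.323, -0.946, -0.0], [0.001, 0.001, -1.0]]
ft_force: [0.2, -0.3, 0.3]
grip_width: 0.0846
gripper_force: 0.0
time_s: 3.5
position: [0.4835, 0.2729, 0.2313]
tool_rot: [[0.946, 0.323, 0.0], [0.323, -0.946, 0.0], [0.0, 0.0, -1.0]]
ft_force: [1.1, -1.9, 0.0]
grip_width: 0.0845
gripper_force: 0.0
time_s: 4.17
position: [0.4832, 0.271, 0.1267]
tool_rot: [[0.968, -0.252, 0.0], [-0.252, -0.968, 0.0], [0.0, -0.0, -1.0]]
ft_force: [0.1, -0.1, -0.1]
grip_width: 0.0851
gripper_force: 0.0
t 4.1667 pos [0.4832 0.271  0.1267] phi -0.2548082952743807 tilt [ 0.0001 -0.0001 -1.    ] F [ 0.1186 -0.0967 -0.1121] M [ 0.0492 -0.0202 -0.062 ] w 0.08506086942774922 0.0 q [ 17.0367  27.7646  83.0865  -0.0004  69.1416 121.6363]
to go tool cm [-0.0422  0.0076  9.6745]
tool turn -0.0028082952743808676
```

Very accurate. Descend, close, and lift.

```bash
python3 -m crank '[8.5,0,0,1.6,0,8.5,0,0,1.6,0,8.5,0,0,1.6,0,8.5,0,0,1.6,0,8.5,0,0,1.6,0,8.5,0,0,1.2,0,8.5,0,0,0.4,0,8.5,0,0,0,0]' 50
python3 -m crank '[3,0,0,0,0,1.5,0,0,0,0,1,0,0,0,0,1,0,0,0,0,1,0,0,0,0,1,0,0,0,0,1,0,0,0,0,1,0,0,0,0]' 80
python3 st.py
```

```text
time_s: 4.83
position: [0.4829, 0.2708, 0.0306]
tool_rot: [[0.969, -0.249, -0.002], [-0.249, -0.969, -0.0], [-0.001, 0.001, -1.0]]
ft_force: [0.1, -0.4, -0.6]
grip_width: 0.0851
gripper_force: 0.0
time_s: 5.5
position: [0.4834, 0.2711, 0.0318]
tool_rot: [[0.969, -0.248, 0.001], [-0.248, -0.969, 0.0], [0.001, -0.0, -1.0]]
ft_force: [-1.6, 1.1, 5.8]
grip_width: 0.0172
gripper_force: 78.2
t 5.5 pos [0.4834 0.2711 0.0318] phi -0.250988039468588 tilt [ 0.0008 -0.0004 -1.    ] F [-1.629   1.0824  5.7552] M [-0.1622  0.0858  0.0529] w 0.01719863893103171 78.17257404327393 q [ 17.0412  34.9375  88.9438  -0.0059  56.0656 121.425 ]
```

```bash
python3 -m crank '[1,0,0,-1.6,0,1,0,0,-1.9,-0.08,1,0,0,-1.9,-0.08,1,0,0,-1.9,-0.08,1,0,0,-1.9,-0.09,1,0,0,-1.9,-0.09,1,0,0,-1.9,-0.09,1,0,0,-1.9,-0.09]' 80
python3 -m crank '[1,0.38,2.12,0,0,1,0.38,2.12,0,0,1,0.38,2.12,0,0,1,0.38,2.12,0,0,1,0.38,2.12,0,0,1,0.38,2.12,0,0,1,0.38,2.12,0,0,1,0.38,2.12,0,0]'
python3 -m crank '[1,0.38,2.12,0,0,1,0.38,2.12,0,0,1,0.38,2.12,0,0,1,0.38,2.12,0,0,1,0.38,2.12,0,0,1,0.38,2.12,0,0,1,0.38,2.12,0,0,1,0.38,2.12,0,0]'
cat > m2.py <<'E'
from h import *
np.set_printoptions(precision=4,suppress=True)
s=env.observe();P=np.array(s['position']);R=np.array(s['tool_rot']);phi=np.arctan2(R[1,0],R[0,0])
z=P[2]-.0318
i=(P[0]-.04*np.cos(phi),P[1]-.04*np.sin(phi),phi+np.pi)
T=shot('top');S=shot('side')
print('nominal',np.array(i),z)
for ps in([T],[S],[T,S]):
    f,c=spfit(ps,i,z);print('sp',f,c)
out=[]
for p in(T,S):
    u,v=proj(p,[*f[:2],z]).astype(int);o=np.array([u-50,v-50])
    im=cv2.resize(p['color'][v-50:v+50,u-50:u+50,::-1],(400,400),interpolation=cv2.INTER_CUBIC)
    for b in BX: cv2.polylines(im,[np.round((hull(p,(f[0],f[1],z,f[2]),b).reshape(-1,2)+.5-o)*4).astype(np.int32)],True,(0,0,255),1)
    out.append(im)
cv2.imwrite('pics/ov2.png',np.hstack(out))
E
python3 m2.py; python3 st.py .6569 -.0269 .16 .35
```

```text
time_s: 6.17
position: [0.4827, 0.2708, 0.1806]
tool_rot: [[0.938, 0.346, -0.002], [0.346, -0.938, -0.0], [-0.002, -0.0, -1.0]]
ft_force: [0.2, -0.3, -2.7]
grip_width: 0.0168
gripper_force: 78.6
time_s: 6.83
position: [0.5697, 0.121, 0.1796]
tool_rot: [[0.94, 0.342, -0.002], [0.342, -0.94, 0.0], [-0.002, -0.001, -1.0]]
ft_force: [0.7, -0.2, -3.1]
grip_width: 0.0169
gripper_force: 78.7
time_s: 7.5
position: [0.6563, -0.028, 0.1793]
tool_rot: [[0.94, 0.342, -0.002], [0.342, -0.94, 0.0], [-0.002, -0.001, -1.0]]
ft_force: [0.3, 0.0, -2.7]
grip_width: 0.0164
gripper_force: 78.7
nominal [ 0.6187 -0.0416  3.4902] 0.14752286246012164
sp [ 0.6109 -0.1369  3.2   ] 59.50195216049383
sp [ 0.6362 -0.0519  3.2459] 107.7235686728395
sp [ 0.6425 -0.0557  3.2356] 175.56510030864197
t 7.6 pos [ 0.6569 -0.0299  0.1788] phi 0.3457172249506794 tilt [-0.0016 -0.0002 -1.    ] F [-0.5178 -0.073  -3.3187] M [ 0.031   0.051  -0.0013] w 0.016608473365561635 78.79100203514099 q [-12.8818  34.9105  60.271   -0.0399  84.902   57.3136]
to go tool cm [ 0.1006 -0.2822  1.8786]
tool turn -0.00428277504932062
```

View pics/ov2.png

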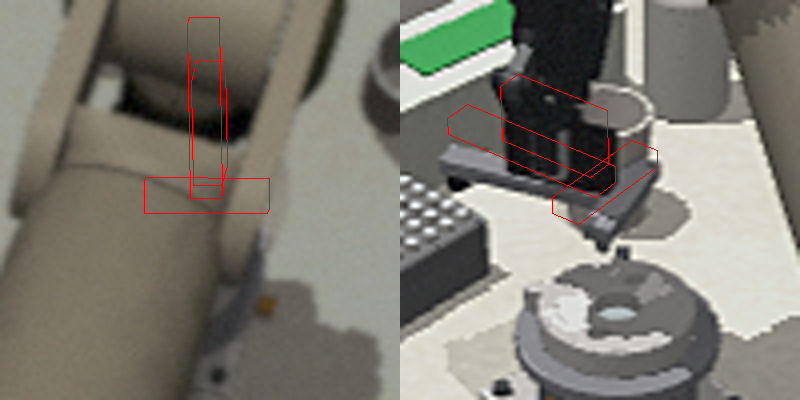

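```bash
python3 -m crank '[1,0.05,-0.2,0.5,0,1,0,0,1,0,1,0,0,1,0,1,0,0,1,0,1,0,0,0.7,0,1,0,0,0,0,1,0,0,0,0,1,0,0,0,0]'
cat > m3.py <<'E'
from h import *
import sys
np.set_printoptions(precision=4,suppress=True)
L=[]
for k in range(6):
    S=shot('side');s=env.observe();R=np.array(s['tool_rot']);L.append([*s['position'],np.arctan2(R[1,0],R[0,0])])
L=np.array(L);m=L.mean(0);print('mean',m,'std',L.std(0))
z=m[2]-.0318;pose=(m[0]-.04*np.cos(m[3]),m[1]-.04*np.sin(m[3]),z,m[3]+np.pi);print('nominal',np.array(pose))
p=S;f=8
u,v=proj(p,[pose[0],pose[1],z]).astype(int)+[-10,0];o=np.array([u-45,v-35])
im=cv2.resize(p['color'][v-35:v+35,u-45:u+45,::-1],None,fx=f,fy=f,interpolation=cv2.INTER_CUBIC)
raw=im.copy()
t=lambda q:np.round((np.array(q)+.5-o)*f).astype(np.int32)
for b in BX[:2]: cv2.polylines(im,[t(hull(p,pose,b).reshape(-1,2))],True,(0,0,255),1)
c,s_=np.cos(pose[3]),np.sin(pose[3])
for Y in(.03,-.03):
    for zz in(0,.012):
        P=[proj(p,[pose[0]-s_*Y+.005*np.cos(a),pose[1]+c*Y+.005*np.sin(a),z+zz]) for a in np.linspace(0,6.28,24)];cv2.polylines(im,[t(P)],True,(0,255,0),1)
cv2.imwrite('pics/'+sys.argv[1]+'.png',im);cv2.imwrite('pics/'+sys.argv[1]+'raw.png',p['color'][:,:,::-1]);print('origin',o)
E
python3 m3.py s3
```

```text
time_s: 8.27
position: [0.6563, -0.0249, 0.1387]
tool_rot: [[0.94, 0.342, 0.001], [0.342, -0.94, -0.0], [0.001, 0.0, -1.0]]
ft_force: [-0.3, 0.1, -3.2]
grip_width: 0.0169
gripper_force: 78.7
mean [ 0.6562 -0.025   0.1388  0.3488] std [0.0001 0.     0.0001 0.    ]
nominal [ 0.6186 -0.0387  0.107   3.4904]
origin [267 175]
```

View pics/s3.png

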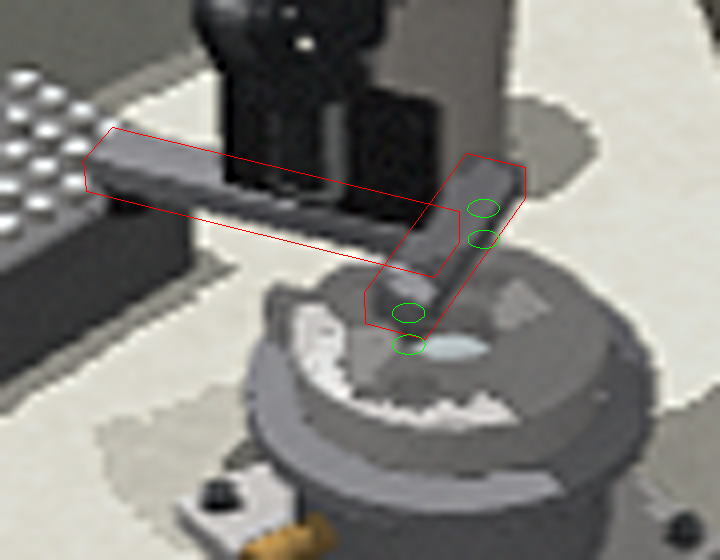

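```bash
cat > m4.py <<'E'
from h import *
import sys
np.set_printoptions(precision=4,suppress=True)
raw=cv2.imread(sys.argv[1]);p=optics.get_image('side');I=cv2.GaussianBlur(raw,(0,0),.7).astype(np.float32)
gx=np.stack([cv2.Sobel(I[...,k],cv2.CV_32F,1,0) for k in range(3)],-1);gy=np.stack([cv2.Sobel(I[...,k],cv2.CV_32F,0,1) for k in range(3)],-1)
m=[float(v) for v in sys.argv[2:6]];z=m[2]-.0318;a=m[3]+np.pi
V=np.linalg.inv(p['pose'])
def segs(pose):
    x,y,z,a=pose;c,s=np.cos(a),np.sin(a)
    W=lambda u,v,w:proj(p,[x+c*u/1e3-s*v/1e3,y+s*u/1e3+c*v/1e3,z+w/1e3])
    # tail part of handle (clear of the grip), tail end, head bar outlines
    E=[((-120,10,24),(-120,-10,24)),((-120,-10,24),(-82,-10,24)),((-120,10,24),(-82,10,24)),((-120,-10,12),(-120,10,12)),((-115,10,12),(-15,10,12)),((-115,-10,12),(-15,-10,12)),
       ((10,-40,24),(10,40,24)),((10,-40,12),(10,40,12)),((10,40,12),(10,40,24)),((10,-40,12),(10,-40,24)),((-10,40,24),(10,40,24)),((-10,-40,24),(10,-40,24)),((-10,40,24),(-10,14,24)),((-10,-40,24),(-10,-14,24)),((-10,40,12),(10,40,12)),((-10,-40,12),(10,-40,12))]
    return [(W(*e),W(*f)) for e,f in E]
def score(dx,dy,pose):
    t=[]
    for A,B in segs(pose):
        n=max(int(np.hypot(*(B-A))*2),3);L=A+(B-A)*np.linspace(.05,.95,n)[:,None]+[dx,dy];L=L.astype(np.float32)
        d=(B-A)/np.hypot(*(B-A))
        g=[-d[1]*cv2.remap(np.ascontiguousarray(gx[...,k]),L[:,:1],L[:,1:],1)+d[0]*cv2.remap(np.ascontiguousarray(gy[...,k]),L[:,:1],L[:,1:],1) for k in range(3)]
        t+=list(np.minimum(np.abs(np.sum(g,0)),350).ravel())
    return np.mean(t)
o=(m[0]-.04*np.cos(m[3]),m[1]-.04*np.sin(m[3]))
res=[]
for da in(-.06,-.03,0,.03,.06):
  for ex in np.arange(-.008,.0081,.001):
    for ey in np.arange(-.008,.0081,.001):
        res.append((score(0,0,(o[0]+ex,o[1]+ey,z,a+da)),da,ex,ey))
res.sort(reverse=True);print('nominal',o,a);print(np.array(res[:10]))
print('at 0',score(0,0,(*o,z,a)))
E
python3 m4.py pics/s3raw.png .6562 -.025 .1388 .3488
```

```text
nominal (np.float64(0.618608659449228), np.float64(-0.03867081254336729)) 3.490392653589793
[[280.1253   0.       0.001   -0.001 ]
 [278.6337  -0.03    -0.002    0.002 ]
 [278.5219  -0.03    -0.002    0.001 ]
 [277.9879   0.       0.002   -0.001 ]
 [277.1942   0.03     0.002   -0.003 ]
 [276.2282  -0.03    -0.001    0.002 ]
 [275.8853  -0.03    -0.001    0.001 ]
 [275.8361   0.03     0.002   -0.002 ]
 [275.7955   0.       0.001    0.    ]
 [275.5739   0.03     0.003   -0.003 ]]
at 0 269.4835852525868
```

```bash
python3 -m crank '[1,-0.04,0.12,0.3,0,1,0,0,0.5,0,1,0,0,0.5,0,1,0,0,0.4,0,1,0,0,0.1,0,1,0,0,0.1,0,1,0,0,0.1,0,1,0,0,0,0]'
python3 st.py
```

```text
time_s: 9.28
position: [0.6561, -0.0262, 0.1183]
tool_rot: [[0.94, 0.342, -0.0], [0.342, -0.94, 0.0], [0.0, -0.0, -1.0]]
ft_force: [-0.5, 1.1, -3.0]
grip_width: 0.0174
gripper_force: 78.8
t 9.2833 pos [ 0.6561 -0.0262  0.1183] phi 0.34885940315533653 tilt [ 0. -0. -1.] F [-0.5074  1.1085 -2.9832] M [-0.0156 -0.0049 -0.0321] w 0.017392615723757315 78.75676989555359 q [-12.5977  37.6015  65.5078   0.0007  76.8911  57.4139]
```

```bash
python3 -m crank '[1,0,0,0.15,0,1,0,0,0.15,0,1,0,0,0.15,0,1,0,0,0.15,0,1,0,0,0.1,0,1,0,0,0.05,0,1,0,0,0,0,1,0,0,0,0]'
python3 st.py
```

```text
time_s: 9.95
position: [0.6561, -0.0262, 0.1108]
tool_rot: [[0.94, 0.342, 0.0], [0.342, -0.94, 0.0], [0.0, -0.0, -1.0]]
ft_force: [-0.6, 0.9, -3.3]
grip_width: 0.0172
gripper_force: 78.8
t 9.95 pos [ 0.6561 -0.0262  0.1108] phi 0.34878908337632125 tilt [ 0. -0. -1.] F [-0.6428  0.9452 -3.2536] M [ 0.0074 -0.0311  0.03  ] w 0.017160551491013476 78.75728487968445 q [-12.5999  38.      66.0363   0.0006  75.9637  57.4158]
```

```bash
python3 -m crank '[1,0,0.24,0,0.06,1,-0.01,0.24,0,0.06,1,-0.01,0.24,0,0.06,1,-0.01,0.24,0,0.06,1,0,0.24,0,0.06,1,-0.01,0.24,0,0.06,1,-0.01,0.24,0,0.06,1,-0.01,0.24,0,0.06]'
python3 st.py .6193 -.0406 .11 0
```

```text
time_s: 10.62
position: [0.6582, -0.0453, 0.1109]
tool_rot: [[0.991, -0.133, 0.0], [-0.133, -0.991, -0.0], [0.0, 0.0, -1.0]]
ft_force: [0.1, 0.1, -2.7]
grip_width: 0.0169
gripper_force: 78.8
t 10.6167 pos [ 0.6582 -0.0453  0.1109] phi -0.13341346799970347 tilt [ 0.0002  0.0003 -1.    ] F [ 0.0638  0.0934 -2.6558] M [-0.0753  0.0002  0.3474] w 0.016940659653256633 78.84569048881531 q [-14.1902  38.2869  65.4359  -0.0156  76.2636  83.4575]
to go tool cm [-3.9158  0.0516  0.0893]
tool turn -0.13341346799970344
```

```bash
python3 -m crank '[1,0,0.16,0,0.04,1,-0.01,0.16,0,0.04,1,0,0.16,0,0.04,1,0,0.16,0,0.04,1,-0.01,0.16,0,0.04,1,0,0.16,0,0.04,1,0,0.16,0,0.04,1,0,0,0,0]'
python3 st.py .6193 -.0406 .11 0
```

```text
time_s: 11.28
position: [0.655, -0.0562, 0.1109]
tool_rot: [[0.916, -0.401, -0.0], [-0.401, -0.916, -0.0], [-0.0, 0.0, -1.0]]
ft_force: [-0.7, -0.5, -3.1]
grip_width: 0.0171
gripper_force: 78.8
t 11.2833 pos [ 0.655  -0.0562  0.1109] phi -0.41253343934002495 tilt [-0.0002  0.0003 -1.    ] F [-0.7227 -0.4826 -3.1235] M [-0.0357  0.143  -0.0101] w 0.017050157361620223 78.81004214286804 q [-15.1951  38.079   65.8682  -0.017   76.0659  98.4454]
to go tool cm [-3.8959  0.0003  0.0875]
tool turn -0.41253343934002507
```

```bash
python3 -m crank '[1,0,0.12,0,0.03,1,0,0.12,0,0.03,1,0,0.12,0,0.03,1,0,0.12,0,0.03,1,0,0.12,0,0.03,1,0,0,0,0,1,0,0,0,0,1,0,0,0,0]'
python3 st.py .6193 -.0406 .11 0
python3 - <<'E'
from h import *
p=shot('side');u,v=proj(p,[.6193,-.0406,.09]).astype(int)
cv2.imwrite('pics/turn1.png',cv2.resize(p['color'][v-40:v+40,u-50:u+50,::-1],None,fx=7,fy=7,interpolation=cv2.INTER_CUBIC))
E
```

```text
time_s: 11.95
position: [0.6523, -0.0612, 0.1108]
tool_rot: [[0.847, -0.531, -0.0], [-0.531, -0.847, 0.0], [-0.0, 0.0, -1.0]]
ft_force: [-1.2, -1.1, -2.4]
grip_width: 0.0171
gripper_force: 78.9
t 11.95 pos [ 0.6523 -0.0612  0.1108] phi -0.559876002869667 tilt [-0.0003  0.0002 -1.    ] F [-1.2244 -1.114  -2.4263] M [-0.2153  0.2976  0.1398] w 0.017136941502318575 78.8565731048584 q [-15.6888  37.8768  66.2945  -0.0045  75.8469 106.3908]
to go tool cm [-3.8937  0.0092  0.0813]
tool turn -0.5598760028696672
```

View pics/turn1.png

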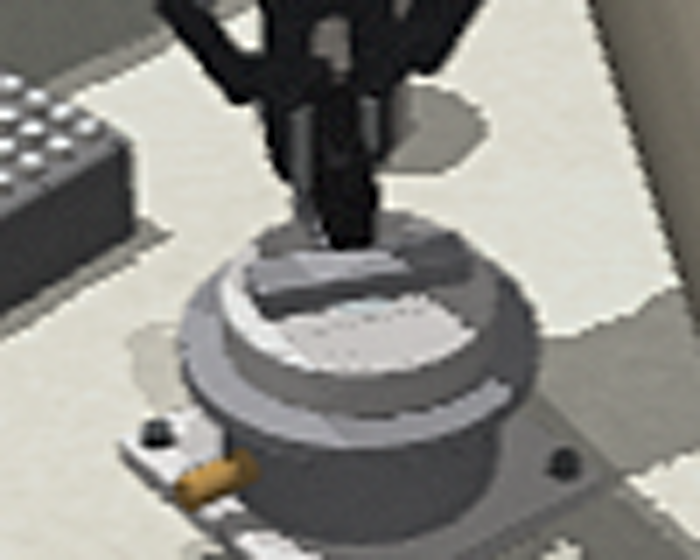

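```bash
python3 -m crank '[1,0,0.12,0,0.03,1,0,0.12,0,0.03,1,0,0.12,0,0.03,1,0,0.08,0,0.02,1,0,0,0,0,1,0,0,0,0,1,0,0,0,0,1,0,0,0,0]'
python3 st.py .6193 -.0406 .11 0
```

```text
time_s: 12.67
position: [0.6498, -0.0649, 0.1108]
tool_rot: [[0.783, -0.621, -0.001], [-0.621, -0.783, -0.0], [-0.0, 0.0, -1.0]]
ft_force: [-2.9, -1.9, -1.2]
grip_width: 0.0168
gripper_force: 78.9
t 12.6667 pos [ 0.6498 -0.0649  0.1108] phi -0.6706054887490663 tilt [-0.0004  0.0003 -1.    ] F [-2.8568 -1.8591 -1.1936] M [-0.1504  0.6412  0.3077] w 0.0167693170217721 78.93436431884766 q [-16.0619  37.6759  66.7093  -0.0107  75.6419 112.3637]
to go tool cm [-3.8957 -0.006   0.0795]
tool turn -0.6706054887490662
```

```bash
python3 -m crank '[1,0,0.1,0,0.025,1,0,0.1,0,0.025,1,0,0.1,0,0.025,1,0,0.1,0,0.025,1,0,0,0,0,1,0,0,0,0,1,0,0,0,0,1,0,0,0,0]'
python3 st.py .6193 -.0406 .11 0
```

```text
time_s: 13.33
position: [0.6473, -0.0678, 0.1107]
tool_rot: [[0.717, -0.697, -0.0], [-0.697, -0.717, 0.0], [-0.0, -0.0, -1.0]]
ft_force: [-4.6, -0.3, -2.7]
grip_width: 0.0167
gripper_force: 78.9
t 13.3333 pos [ 0.6473 -0.0678  0.1107] phi -0.77114121534137 tilt [-0.0003 -0.0001 -1.    ] F [-4.618  -0.3124 -2.7261] M [-0.0096  0.7643  0.2629] w 0.016744956142426354 78.87596726417542 q [-16.3843  37.4667  67.1439   0.0127  75.4051 117.7956]
to go tool cm [-3.9015  0.0013  0.0756]
tool turn -0.7711412153413701
```

```bash
python3 -m crank '[1,0,0.08,0,0.02,1,0,0.08,0,0.02,1,0,0.08,0,0.02,1,0,0,0,0,1,0,0,0,0,1,0,0,0,0,1,0,0,0,0,1,0,0,0,0]'
python3 st.py .6193 -.0406 .11 0
```

```text
time_s: 14.0
position: [0.6463, -0.0687, 0.1109]
tool_rot: [[0.675, -0.738, 0.002], [-0.738, -0.675, 0.001], [0.001, -0.002, -1.0]]
ft_force: [0.6, 5.0, -4.4]
grip_width: 0.0165
gripper_force: 85.4
t 14.0 pos [ 0.6463 -0.0687  0.1109] phi -0.8294347249913994 tilt [ 0.0005 -0.0017 -1.    ] F [ 0.5788  4.982  -4.4474] M [ 0.8686 -0.1004  1.9822] w 0.016505981368282137 85.39268374443054 q [-16.5122  37.3307  67.3971   0.0697  75.195  120.9932]
to go tool cm [-3.8943  0.0906  0.0853]
tool turn -0.8294347249913994
```

```bash
python3 -m crank '[1,0,0.06,0,0.02,1,0,0,0,0,1,0,0,0,0,1,0,0,0,0,1,0,0,0,0,1,0,0,0,0,1,0,0,0,0,1,0,0,0,0]'
python3 st.py .6193 -.0406 .11 0
python3 -m crank '[1,0,-0.1,0,-0.03,1,0,-0.1,0,-0.03,1,0,-0.06,0,-0.02,1,0,0,0,0,1,0,0,0,0,1,0,0,0,0,1,0,0,0,0,1,0,0,0,0]'
python3 st.py .6193 -.0406 .11 0
```

```text
time_s: 14.67
position: [0.6461, -0.0688, 0.1109]
tool_rot: [[0.661, -0.75, 0.002], [-0.75, -0.661, 0.001], [0.001, -0.002, -1.0]]
ft_force: [3.4, 6.8, -6.1]
grip_width: 0.0168
gripper_force: 94.0
t 14.6667 pos [ 0.6461 -0.0688  0.1109] phi -0.8480911439724415 tilt [ 0.001  -0.0024 -1.    ] F [ 3.4421  6.823  -6.0568] M [ 1.0223 -0.383   2.6007] w 0.016833116345081556 94.01154211722314 q [-16.5322  37.296   67.4556   0.0878  75.1283 122.0373]
to go tool cm [-3.8909  0.1455  0.0901]
tool turn -0.8480911439724412
time_s: 15.33
position: [0.6472, -0.0683, 0.1109]
tool_rot: [[0.717, -0.698, 0.0], [-0.698, -0.717, 0.0], [0.0, -0.0, -1.0]]
ft_force: [-1.5, 2.0, -3.1]
grip_width: 0.017
gripper_force: 78.7
t 15.3333 pos [ 0.6472 -0.0683  0.1109] phi -0.7719118836044186 tilt [ 0.0001 -0.0003 -1.    ] F [-1.5155  2.0053 -3.0772] M [0.4635 0.1935 0.0111] w 0.01698280991692716 78.7136721611023 q [-16.4295  37.4423  67.1739   0.0107  75.3727 117.7951]
to go tool cm [-3.9266 -0.0405  0.0847]
tool turn -0.7719118836044188
```

```bash
python3 -m crank '[1,0,0,-0.3,0,1,0,0,-0.5,0,1,0,0,-0.5,0,1,0,0,-1,0,1,0,0,-2,0,1,0,0,-2,0,1,0,0,-2,0,1,0,0,0,0]'
python3 - <<'E'
from h import *
np.set_printoptions(precision=4,suppress=True)
p=shot('top');w=(410,215,520,345)
q=shot('side')
for n in(p,q):
    for r in spotter.look_for(n,'tray')[:2]:
        uv=np.array(r['at'])*[640,480];print(r['score'],uv,at_z(n,uv,.009))
im=cv2.resize(p['color'][215:345,410:540,::-1],(580,580),interpolation=cv2.INTER_CUBIC)
cv2.imwrite('pics/tray.png',im)
for c in((431,241),(485,237),(497,320),(438,323)):print(c,at_z(p,c,.018))
E
python3 st.py
```

```text
time_s: 16.0
position: [0.6488, -0.0689, 0.1995]
tool_rot: [[0.717, -0.697, 0.009], [-0.697, -0.717, -0.003], [0.009, -0.004, -1.0]]
ft_force: [0.6, 0.6, -2.3]
grip_width: 0.0163
gripper_force: 79.0
0.73 [465.472 283.296] [ 0.4746 -0.3527  0.009 ]
0.8 [458.112 213.696] [ 0.4223 -0.3816  0.009 ]
(431, 241) [ 0.585  -0.2479  0.018 ]
(485, 237) [ 0.6117 -0.4008  0.018 ]
(497, 320) [ 0.3799 -0.4404  0.018 ]
(438, 323) [ 0.3559 -0.2791  0.018 ]
t 16.2 pos [ 0.6466 -0.0682  0.1925] phi -0.7713679561698688 tilt [-0.0018  0.0011 -1.    ] F [-0.1198  0.4105 -2.6211] M [0.0125 0.0343 0.0301] w 0.01681058185852397 78.91321778297424 q [-16.4317  33.6148  60.4127  -0.0052  86.0944 117.7647]
```

View pics/tray.png

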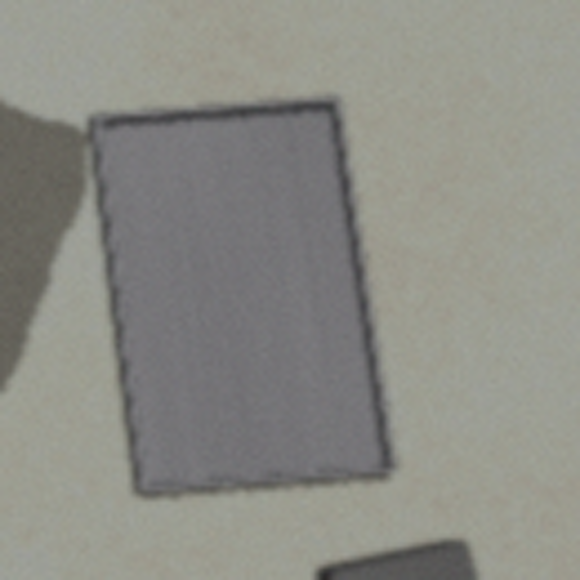

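```bash
python3 -m crank '[1,0,0,0,-0.118,1,0,0,0,-0.118,1,0,0,0,-0.118,1,0,0,0,-0.118,1,0,0,0,-0.118,1,0,0,0,-0.118,1,0,0,0,-0.118,1,0,0,0,-0.118]'
python3 -m crank '[1,-1.88,2.04,0,0,1,-1.88,2.04,0,0,1,-1.88,2.04,0,0,1,-1.88,2.04,0,0,1,-1.88,2.04,0,0,1,-1.88,2.04,0,0,1,-1.88,2.04,0,0,1,-1.88,2.04,0,0]'
python3 -m crank '[1,-1.88,2.04,0,0,1,-1.88,2.04,0,0,1,-1.88,2.04,0,0,1,-1.88,2.04,0,0,1,0,0,2,0,1,0,0,2,0,1,0,0,2,0,1,0,0,2,0]'
python3 -m crank '[1,0,0,2,0,1,0,0,2,0,1,0,0,1,0,1,0,0,0,0,1,0,0,0,0,1,0,0,0,0,1,0,0,0,0,1,0,0,0,0]'
python3 st.py .466 -.348 .036 .172
```

```text
time_s: 16.87
position: [0.6466, -0.0682, 0.1922]
tool_rot: [[0.984, 0.178, -0.003], [0.178, -0.984, 0.001], [-0.002, -0.001, -1.0]]
ft_force: [-0.3, -0.0, -3.9]
grip_width: 0.0166
gripper_force: 78.8
time_s: 17.53
position: [0.5258, -0.2557, 0.1925]
tool_rot: [[0.985, 0.172, -0.002], [0.172, -0.985, 0.001], [-0.002, -0.002, -1.0]]
ft_force: [1.1, -0.5, -3.1]
grip_width: 0.017
gripper_force: 78.8
time_s: 18.2
position: [0.4663, -0.3479, 0.1117]
tool_rot: [[0.985, 0.171, -0.001], [0.171, -0.985, 0.002], [-0.001, -0.002, -1.0]]
ft_force: [0.2, 0.1, -2.7]
grip_width: 0.0169
gripper_force: 78.9
time_s: 18.87
position: [0.4673, -0.3485, 0.0648]
tool_rot: [[0.985, 0.172, 0.001], [0.172, -0.985, -0.001], [0.001, 0.001, -1.0]]
ft_force: [-0.3, 0.3, -2.8]
grip_width: 0.0171
gripper_force: 78.8
t 18.8667 pos [ 0.4673 -0.3485  0.0648] phi 0.17283153845006827 tilt [ 0.001   0.0015 -1.    ] F [-0.3306  0.3136 -2.8265] M [ 0.0184 -0.0082  0.0075] w 0.01707507287404103 78.76391887664795 q [-48.3458  34.4916  82.3906   0.0023  63.0156  31.7507]
to go tool cm [-0.1185 -0.0734  2.8794]
tool turn 0.0008315384500683365
```

```bash
python3 -m crank '[1,0,0,1,0,1,0,0,1,0,1,0,0,0.4,0,1,0,0,0.2,0,1,0,0,0.1,0,1,0,0,0.1,0,1,0,0,0.1,0,1,0,0,0,0]'
python3 st.py .466 -.348 .036 .172
```

```text
time_s: 19.53
position: [0.4669, -0.3482, 0.0359]
tool_rot: [[0.985, 0.172, 0.0], [0.172, -0.985, -0.0], [0.0, 0.001, -1.0]]
ft_force: [-2.9, 2.4, 5.6]
grip_width: 0.0169
gripper_force: 80.0
t 19.5333 pos [ 0.4669 -0.3482  0.0359] phi 0.1728543342840635 tilt [ 0.0002  0.0005 -1.    ] F [-2.9474  2.4342  5.6456] M [0.4225 0.4082 0.0106] w 0.016887908315084545 80.03192782402039 q [-48.3519  36.6991  83.9349  -0.0076  59.3335  31.7482]
to go tool cm [-0.0843 -0.0372 -0.0138]
tool turn 0.0008543342840634516
```

Contact with the tray floor. Release and retreat.

```bash
python3 -m crank '[2.5,0,0,0,0,4,0,0,0,0,6,0,0,0,0,8,0,0,0,0,8.5,0,0,0,0,8.5,0,0,0,0,8.5,0,0,0,0,8.5,0,0,0,0]'
python3 -m crank '[8.5,0,0,-1,0,8.5,0,0,-2,0,8.5,0,0,-3,0,8.5,0,0,-3,0,8.5,0,0,-3,0,8.5,0,0,-3,0,8.5,0,0,-3,0,8.5,0,0,0,0]'
python3 -m crank '[8.5,-3,0,0,0,8.5,-3,0,0,0,8.5,0,-3,0,0,8.5,0,-3,0,0,8.5,0,-3,0,0,8.5,0,-3,0,0,8.5,0,-3,0,0,8.5,0,0,0,0]'
python3 - <<'E'
from h import *
p=shot('top');q=shot('side')
z=lambda p,c,r:cv2.resize(p['color'][max(c[1]-r,0):c[1]+r,c[0]-r:c[0]+r,::-1],(390,390),interpolation=cv2.INTER_CUBIC)
cv2.imwrite('pics/end.png',np.vstack([np.hstack([z(p,(362,215),30),z(p,(465,282),55)]),np.hstack([z(q,(325,222),35),z(q,(420,207),50)])])[:,:] )
im=cv2.imread('pics/end.png');cv2.imwrite('pics/end.png',cv2.resize(im,(600,600)))
E
```

```text
time_s: 20.2
position: [0.467, -0.3482, 0.0348]
tool_rot: [[0.985, 0.172, -0.0], [0.172, -0.985, 0.0], [-0.0, -0.0, -1.0]]
ft_force: [-0.0, 0.7, 0.6]
grip_width: 0.0846
gripper_force: 0.0
time_s: 20.87
position: [0.4682, -0.3495, 0.2218]
tool_rot: [[0.985, 0.172, 0.008], [0.172, -0.985, -0.008], [0.006, 0.01, -1.0]]
ft_force: [0.6, 0.1, 0.1]
grip_width: 0.0853
gripper_force: 0.0
time_s: 21.53
position: [0.3807, -0.2064, 0.2153]
tool_rot: [[0.985, 0.174, -0.0], [0.174, -0.985, 0.001], [-0.0, -0.001, -1.0]]
ft_force: [0.3, 0.2, -0.2]
grip_width: 0.0852
gripper_force: 0.0
```

View pics/end.png

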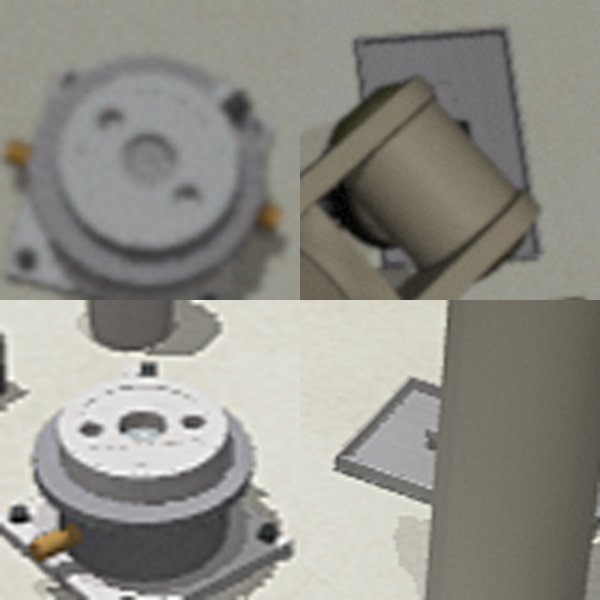

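```bash
python3 -m crank '[8.5,0,-3,0,0,8.5,0,-3,0,0,8.5,0,-3,0,0,8.5,0,-3,0,0,8.5,0,-3,0,0,8.5,0,-3,0,0,8.5,0,-3,0,0,8.5,0,-3,0,0]'
python3 -m crank '[8.5,0,-3,0,0,8.5,0,-3,0,0,8.5,0,-3,0,0,8.5,0,0,0,0,8.5,0,0,0,0,8.5,0,0,0,0,8.5,0,0,0,0,8.5,0,0,0,0]' | head -2
python3 - <<'E'
from h import *
np.set_printoptions(precision=4,suppress=True)
p=shot('top');q=shot('side')
for ps in([p],[q]):print('ring',*ringfit(ps,(.6193,-.0406,-.75)))
s=at_z(p,(332+237/5,185+105/5),.088);print('stop ang',np.arctan2(s[1]+.0406,s[0]-.6193),np.hypot(s[1]+.0406,s[0]-.6193))
for ps in([p],[q],[p,q]):print('sp',*spfit(ps,(.4275,-.355,.172+np.pi),.004))
print({n:[at_z(p,np.array(r['at'])*[640,480],h)[:2].round(3) for r in spotter.look_for(p,n)[:1]] for n,h in(('small_spanner',.02),('dishes',.04),('jar',.1),('beaker',.09))})
cv2.imwrite('pics/end2.png',np.hstack([cv2.resize(i['color'][:,:,::-1][b:b+130,a:a+130],(400,400),interpolation=cv2.INTER_CUBIC) for i,a,b in((p,400,215),(q,355,140))]))
E
```

```text
time_s: 22.3
position: [0.3411, 0.0262, 0.2151]
tool_rot: [[0.985, 0.171, 0.001], [0.171, -0.985, -0.0], [0.001, 0.0, -1.0]]
ft_force: [-0.4, 0.5, 0.4]
grip_width: 0.0848
gripper_force: 0.0
time_s: 22.97
position: [0.3258, 0.1134, 0.2148]
ring [ 0.6194 -0.0403 -0.6959] 60.846519470214844
ring [ 0.6193 -0.0407 -0.7118] 5.2802886962890625
stop ang -0.9479646693632103 0.05799889709239164
sp [ 0.4258 -0.3555  3.3509] 54.67758487654321
sp [ 0.4222 -0.3469  3.3403] 62.980324074074076
sp [ 0.424  -0.3559  3.3662] 118.12469618055556
{'small_spanner': [array([0.636, 0.317])], 'dishes': [array([ 0.387, -0.01 ])], 'jar': [array([0.753, 0.158])], 'beaker': [array([ 0.767, -0.197])]}
```

View pics/end2.png

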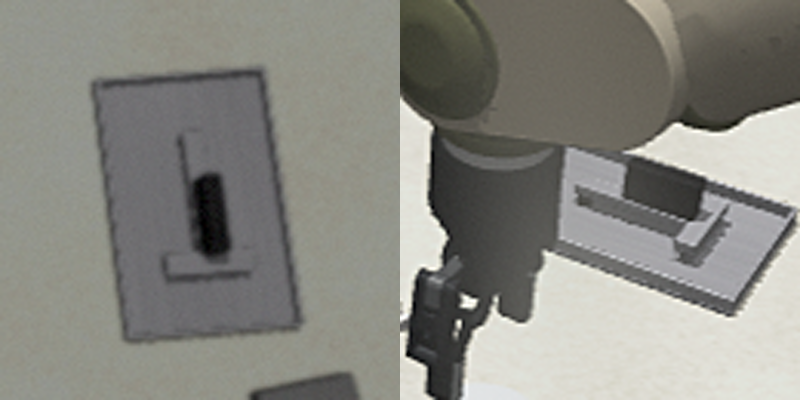

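```bash
python3 -c "
from rig import env;print(env.close_job())"
```

```text
the job is handed in; nothing more can be done
None
```

The job is handed in, with no verdict returned: the ring was turned about 1.06 rad clockwise with the fitting spanner until the torque rose sharply at the stop. The spanner lies prongs down inside the steel tray with the gripper clear, and no bystander moved more than about 1 cm as far as the top camera can tell.

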